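# Lay out the scanner kit

### The arm

A 7-joint arm with a two-finger parallel gripper is mounted at the origin on the work surface. World frame = base frame: x ahead of the robot, y to its left, z up, the work surface at z = 0. Lengths are in m, angles in rad, forces in N, time in s.
With the tool pointing down it reaches from about 0.425 to 0.925 m from the base axis. Payload 6.8 kg.
Tool frame: the origin (TCP) lies at the very end of the fingers, on their centre line; the grasp point (between the pads) lies 19 mm behind it; z points along the fingers, y is the line along which they close (so a half turn about z gives the same grasp; the last joint's range is limited). The gripper opens to 85 mm and grips with 20 to 120 N. Pads are 22 mm wide; open, the fingers measure 114 mm over their backs; the gripper's body (76 mm by 85 mm) begins 54 mm behind the grasp point. The pads swing forward as they close: fully open they stand 13 mm farther back than shut.
Start: joints at [1.193, 0.477, 0.022, 1.555, -0.011, 1.109, -0.083], TCP at [0.18, -0.651, 0.231] pointing down, gripper open.
Joint ranges: [-2.96, 2.96], [-0.34, 2.1], [-1.41, 1.46], [0.24, 2.44], [-1.37, 4.51], [0.17, 1.92], [-2.96, 2.96]. Speed limits (rad/s): [2.39, 2.39, 3.14, 3.14, 3.14, 3.14, 3.14].

### API

Orientations are given as a unit quaternion [w, x, y, z].
In Python, from station import * gives the robot as it stands.
- The arm moves only by the tool jog_arm, never from a script. Its argument "moves" is one flat list of numbers, 7 for each row, row after row: the shift along the tool's x, y, z normalised to -1 to 1, where 1 is 20 mm, then the turn, a rotation vector about the tool's x, y, z normalised to -1 to 1, where 1 is 4 degrees, then the opening, from 0 (shut) to 1 (fully open). In form: [x, y, z, rx, ry, rz, claw, x, y, z, rx, ry, rz, claw, ...]. A call has exactly 8 rows; each row shifts and turns the commanded pose from where the row before left it, along the tool's axes as they then stand; what a row does not reach is not made up. A row lasts 1/12 s, in which the tool goes at most 41.7 mm and 7.16 degrees, less where a joint would pass 70% of its speed; a pose out of reach is approached as far as the arm can. A call with a number of a shift or a turn outside -1 to 1 is refused whole. A call with a gripper value outside its range is refused whole. The fingers move at their own pace and stop on an object; "grip_force" is the grip in N (left out, the last holds). Time passes only in rows, so rows that do not move let the fingers close, or fill a call up. It gives the time, the measured TCP pose, the force, the opening and the grip force at its end, in the units of the state.
- get_obs(): the state, without advancing time (a new reading comes with each control period).
- read_camera(name): name is "scene" or "top"; returns a dict with "color" (420x560x3 uint8, blue, green, red), "fx", "fy", "cx", "cy" (pixels), "rvec" (rotation vector, rad) and "tvec" (3), from world to camera coordinates, as OpenCV has them. Camera axes: x right, y down, z forward; pixel columns grow to the right and rows downward; lengths in m; the calibration is good to about 2 mm. A picture is of the moment at which its call begins. There is no depth.
- hand_in(): hands the job in; it is judged then, once.
The state is a dict: "t": time; "q": joint angles; "joint_vel": joint speeds; "joint_torque": joint torques, N m; "eef_pos": TCP position; "tool_rot": TCP orientation; "contact_force": force on the tool from outside, world axes, zero at the start; "torque": the same for the moment, N m; "gripper_width": opening from 0.0 (shut) to 1.0 (fully open); "grasp_force": force on a finger pad.
Only numpy, scipy, OpenCV 4.12 (cv2) and the standard library are available. Lean on these libraries where they do the work, as an engineer would, in place of code of your own. Each camera call takes 0.05 s, during which the arm holds its last target. There are 200 camera calls.

### The job

Lay out the parts for the next handheld scanner: put the battery pack flat in the shallow tray, the scan engine upright and centred on top of the battery, and stand the round speaker on the grey mat midway between the tray and the cradle, in line with their centres. Draw the steel axle straight out of its sleeve without forcing it and lay it in both saddles of the cradle, centred lengthwise (either way round). Set the battery, the engine and the axle down gently, and leave the scanner frame, the bottle and the screw cup where they are.

Things in the scene. Friction and masses are not known exactly. Their poses are not given: they have to be found in the camera images.
- battery: loose black battery pack, a slab 62 (x) x 42 (y) x 24 (z) mm with a grey label and three brass contacts on top; origin at the centre of its underside, z up. 110 g
- engine: loose scan engine, a small bare-aluminium block 36 (x) x 28 (y) x 20 (z) mm with a round black lens (standing 4 mm out) on its -x face and a small circuit board on top; origin at the centre of its underside, z up. 50 g
- speaker: loose speaker, a black round puck 38 mm in diameter and 20 mm high with a steel disc on top; origin at the centre of its underside. 60 g
- axle: loose steel round bar, diameter 12 mm, length 130 mm, level along its x axis, with a collar (diameter 18 mm, 8 mm wide) at its -x end; origin on its axis at mid-length. At the start its +x end is 40 mm deep in the sleeve, its middle 25 mm outside; the fit has about 1 mm of play, so it droops about a degree. 110 g
- sleeve: fixed aluminium block 45 (x) x 44 (y) x 54 (z) mm on a dark foot 84 mm wide, bored right through along x, diameter 13 mm, bore axis 34 mm above the table; origin at the centre of its underside. The axle stands out of its -x face (towards the robot) and is drawn out along -x of the block
- tray: fixed shallow black tray, outside 94 (x) x 74 (y) x 8 (z) mm, walls 4 mm thick, inner floor about 4 mm above the table; origin at the centre of its underside
- cradle: fixed white axle cradle: base 100 (x) x 44 (y) x 6 mm, two V saddles 12 mm thick at x = +-36 mm, Vs open upward, 37 mm wide at their tops, 40 mm above the table. The axle lies in both along x, its axis 30 mm above the table. Origin at the centre of its underside. Its centre is 250 mm from the tray's along y; both stand parallel on a thin grey mat, either may be on the left
- frame: bystander: loose open scanner frame, a dark shallow rectangular shell 150 (x) x 72 (y) x 14 (z) mm, 300 g; origin at the centre of its underside
- bottle: bystander: white bottle with a black cap, 48 mm in diameter, 92 mm high, origin at the centre of its underside
- screwcup: bystander: small steel bowl 52 mm in diameter, 30 mm high, beyond the mat; origin at the centre of its underside
There are look-alikes about, which are no part of the job. There is more than one size of the axle; the one meant has the size given above.

How it is judged:
At the end, for the whole second after the job is handed in: Battery flat in the tray; scan engine upright on it, within 12 mm (along) and 10 mm (across) of its centre; axle in both saddles, centred within 14 mm; speaker upright on the mat, within 140 mm of the centres of tray and cradle and 15 mm of the line joining them; all at rest (x of battery in the frame of tray between -0.014 and 0.014 m and y of battery in the frame of tray between -0.014 and 0.014 m and z of battery in the frame of tray between 0 and 0.0085 m and x of engine in the frame of battery between -0.012 and 0.012 m and y of engine in the frame of battery between -0.01 and 0.01 m and z of engine in the frame of battery between 0.02 and 0.028 m and x of axle in the frame of cradle between -0.014 and 0.014 m and y of axle in the frame of cradle between -0.005 and 0.005 m and z of axle in the frame of cradle between 0.025 and 0.035 m and angle between the x axis of axle and the x axis of cradle, either way round below 0.1 rad and x of speaker in the frame of tray between -0.015 and 0.015 m and horizontal distance between speaker and tray below 0.14 m and horizontal distance between speaker and cradle below 0.14 m and height (world z) of speaker below 0.005 m and angle between each of battery, engine, speaker's own z axis and vertical below 0.1 rad and linear speed of each of battery, engine, axle, speaker below 0.02 m/s and angular speed of each of battery, engine, axle, speaker below 0.3 rad/s); the robot touches nothing.
It fails at once if the scanner frame, the bottle or the screw cup is moved by more than 20 mm (distance of any of frame, bottle, screwcup from where it was at the start of the episode above 0.02 m).
It fails at once if the axle is forced in the sleeve (over 40 N) (contact force between axle and sleeve above 40 N).
It fails at once if the battery, scan engine or axle is set down hard (over 40 N) (contact force between battery and tray above 40 N or contact force between engine and battery above 40 N or contact force between axle and cradle above 40 N).
It also fails if it takes over 109 s, if anything falls off the work surface, if the arm or the gripper's body presses on something with over 40 N, if the wrist force passes 120 N, or if a joint passes its speed limit or range.

## Working session

There is one attempt and no reset: what is moved stays moved. The work goes in short steps, Python scripts to look and compute and a tool call to move; the robot and the scene stay as the last step left them, time stands still between calls to the robot, and variables do not carry over. Pictures are saved under pics/ and viewed, at most 14 in all, crops included, and the job is handed in when it is done.

Besides the shell and the picture viewer there is one more tool, called after "Request:" by a JSON object that holds its "api" and its "payload". jog_arm: Moves the arm, as the interface text tells. Scaled input: -1 to 1 covers 20 mm each way for a shift and 4 degrees each way for a turn. Its arguments: {"type":"object","properties":{"moves":{"type":"array"},"grip_force":{"type":"number"}},"required":["moves"]}

```bash
mkdir -p pics; ls
python3 - <<'E'
from station import *
import cv2,numpy as np,pickle
d={}
for n in("scene","top"):
    c=read_camera(n); d[n]=c; cv2.imwrite(f"pics/{n}0.png",c["color"])
    R=cv2.Rodrigues(np.array(c["rvec"]))[0]; print(n,c["fx"],c["cx"],c["cy"],-R.T@np.array(c["tvec"]).ravel(),R[2])
pickle.dump(d,open("cam.pkl","wb"))
print(get_obs())
E
```

```text
pics
scene 536.1791521514386 274.265713216582 209.19911249880033 [1.57255860e+00 6.34351806e-04 7.99596941e-01] [-0.80827289 -0.04309706 -0.58722873]
top 459.09473219766807 274.70195236033004 205.14585780742078 [ 0.43799162 -0.04558546  1.17728197] [ 0.11565639 -0.00376026 -0.99328216]
{'t': 0.1, 'q': array([ 1.19287138,  0.47774846,  0.02234184,  1.55631727, -0.01150301,
        1.10929146, -0.08309725]), 'joint_vel': array([ 0.00156833, -0.0015037 , -0.00019567, -0.00177697, -0.00128217,
        0.00047669, -0.00061584]), 'joint_torque': array([ 3.69605783e-03, -5.97764146e+01,  1.61269795e+00, -2.81956708e+01,
        1.27176617e-02,  4.99834932e-03,  3.99599841e-06]), 'eef_pos': array([ 0.17978478, -0.65008225,  0.23041702]), 'tool_rot': array([-8.00885335e-04,  9.90911262e-01,  1.34514688e-01, -1.67452336e-04]), 'contact_force': array([-0.57860164, -0.44262854, -0.86176433]), 'torque': array([-0.00674389, -0.01197823, -0.0140631 ]), 'grasp_force': 0.0, 'gripper_width': 0.9969626318160071}
```

View pics/scene0.png

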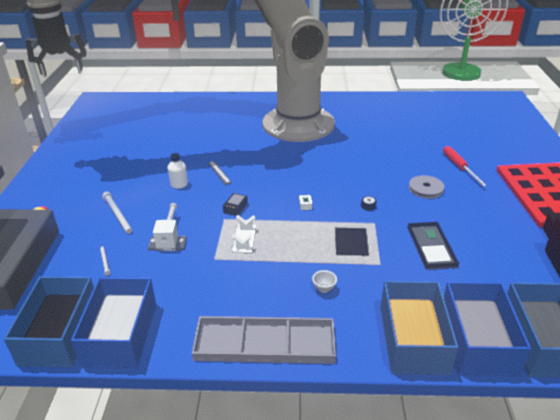

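View pics/top0.png

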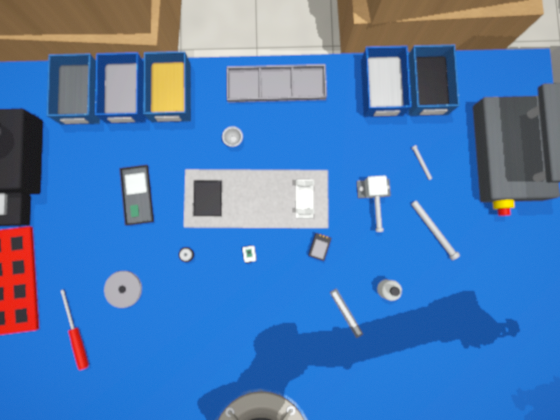

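The top view shows the tray at (207,198), cradle (304,198), sleeve and axle (377,200), battery (319,247), engine (249,254) and speaker (186,255). I'll crop both views for precise measurement.

Run:
```python
import cv2,pickle
d=pickle.load(open("cam.pkl","rb"))
def crop(n,x0,y0,w,h,s,o): cv2.imwrite(o,cv2.resize(d[n]["color"][y0:y0+h,x0:x0+w],None,fx=s,fy=s,interpolation=cv2.INTER_CUBIC))
a=d["top"]["color"]
import numpy as np
r=lambda n,x0,y0,w,h,s:cv2.resize(d[n]["color"][y0:y0+h,x0:x0+w],None,fx=s,fy=s,interpolation=cv2.INTER_CUBIC)
# top: two panels (x170-270,y180-270)*? 
cv2.imwrite("pics/t1.png",np.vstack([r("top",170,165,160,65,5),r("top",170,230,160,40,5)]))
cv2.imwrite("pics/t2.png",r("top",290,165,110,100,6))
cv2.imwrite("pics/s1.png",r("scene",215,185,170,80,4.7))
cv2.imwrite("pics/s2.png",r("scene",135,185,120,80,6))
```

```text
(no output)
```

View pics/t1.png

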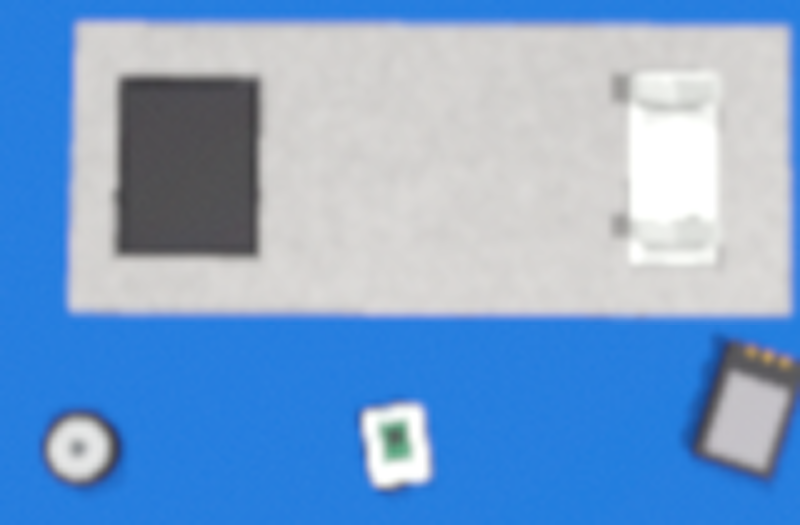

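View pics/t2.png

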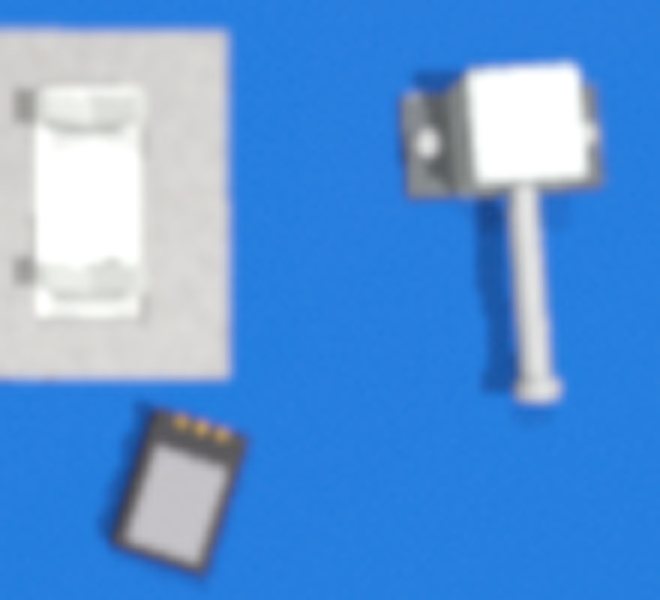

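View pics/s1.png

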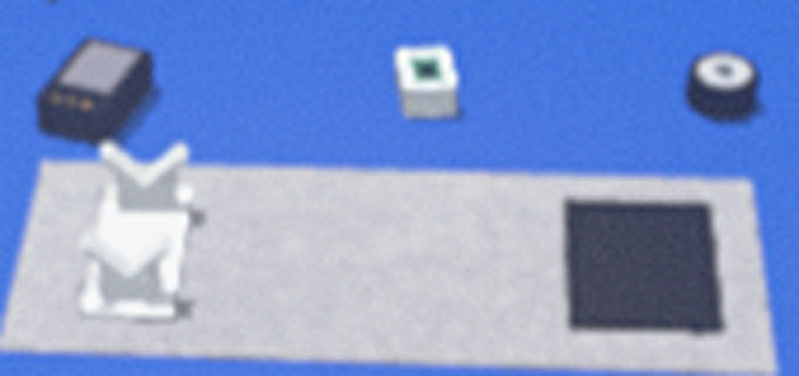

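View pics/s2.png

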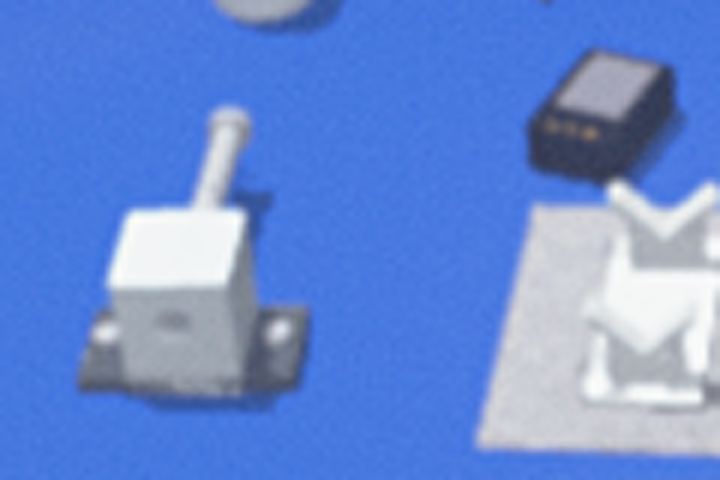

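The crops show all corners clearly, and the lens faces the robot. Next I'll triangulate them from both views.

```bash
cat > vis.py <<'E'
import cv2,numpy as np
def K(c): return np.array([[c["fx"],0,c["cx"]],[0,c["fy"],c["cy"]],[0,0,1.]])
def RT(c): return cv2.Rodrigues(np.array(c["rvec"],float))[0],np.array(c["tvec"],float).reshape(3,1)
def P(c): return K(c)@np.hstack(RT(c))
def tri(d,pt,ps):
    X=cv2.triangulatePoints(P(d["top"]),P(d["scene"]),np.array(pt,float).T,np.array(ps,float).T); return (X[:3]/X[3]).T
def onz(c,p,z):
    p=np.atleast_2d(p);R,t=RT(c);C=-R.T@t;r=(R.T@np.linalg.inv(K(c))@np.c_[p,np.ones(len(p))].T)
    return (C+r*((z-C[2])/r[2])).T
def un(p,o,s): return (np.atleast_2d(p)+.5)/s-.5+np.array(o)
E
python3 - <<'E'
from vis import *
import pickle
np.set_printoptions(precision=4,suppress=True)
d=pickle.load(open("cam.pkl","rb"))
T1=lambda p:un(p,(170,165),5);T2=lambda p:un(p,(290,165),6);S1=lambda p:un(p,(215,185),4.7);S2=lambda p:un(p,(135,185),6)
# corner order: top-view TL,TR,BR,BL ; scene view is rotated 180
pairs={
"tray":(T1([(120,77),(260,77),(258,255),(116,255)]),S1([(722,328),(570,328),(567,202),(710,203)]),.008),
"batt":(T2([(155,408),(245,437),(205,575),(115,543)]),S2([(614,143),(530,122),(597,50),(674,68)]),.024),
"engine":(T1([(362,410),(424,404),(430,476),(370,484)]),S1([(458,89),(400,91),(395,49),(451,45)]),.020),
"speaker":(T1([(80,448)]),S1([(724,71)]),.020),
"sleeve":(T2([(468,70),(580,63),(588,178),(477,187)]),S2([(236,290),(108,287),(128,210),(247,210)]),.054),
"collar":(T2([(538,388)]),S2([(230,125)]),.034),
"mat":(T1([(75,22),(790,25),(792,317),(68,313)]),S1([(775,372),(0,350),(42,160),(752,180)]),.001),
}
for n,(a,b,z) in pairs.items():
    X=tri(d,a,b); o=onz(d["top"],a,z);s=onz(d["scene"],b,z)
    print(n,"tri",X.mean(0),"top",o.mean(0)[:2],"scene",s.mean(0)[:2])
    if len(o)==4:
        for q in(o,s,X): 
            v=(q[0]+q[1]-q[2]-q[3])/2;w=(q[0]+q[3]-q[1]-q[2])/2
            print("   x-edge",np.linalg.norm(v),np.degrees(np.arctan2(v[1],v[0])),"y-edge",np.linalg.norm(w),np.degrees(np.arctan2(-w[0],w[1])))
print("axle", onz(d["top"],T2([(537,400),(538,388),(523,190)]),.034))
print("cradle base near edge",onz(d["top"],T1([(629,264),(717,264)]),.006), onz(d["scene"],S1([(83,315),(185,318)]),.0))
print("cradle Vtips far",onz(d["scene"],S1([(105,147),(185,150),(85,243),(188,250)]),.04))
from station import *
E
```

```text
tray tri [0.5983 0.1252 0.0029] top [0.5975 0.1226] scene [0.6042 0.1258]
   x-edge 0.0922335977641638 -1.3735773361455372 y-edge 0.07242279414902417 -1.382252643602956
   x-edge 0.09748430917889368 -2.1664502738016655 y-edge 0.07232847094247975 0.6858254576387227
   x-edge 0.0932331256192658 -1.535111683993897 y-edge 0.07250175678505817 -1.2123643604920833
batt tri [ 0.4657 -0.1581  0.0219] top [ 0.4658 -0.1598] scene [ 0.4688 -0.1564]
   x-edge 0.05932588796536258 -18.376317388860496 y-edge 0.0394962072274468 -20.105489224820296
   x-edge 0.0582646138403009 -21.633133385639574 y-edge 0.03796359395194354 -21.26824639168459
   x-edge 0.059963120901722886 -19.588645953701363 y-edge 0.03867971750443515 -20.777292318148298
engine tri [0.4529 0.0192 0.0185] top [0.4528 0.0176] scene [0.4549 0.0203]
   x-edge 0.03659813512603377 4.486980848687363 y-edge 0.030761595527612387 5.123973469254417
   x-edge 0.04062407116208517 4.169113719919658 y-edge 0.030911423936247653 6.0855070681037065
   x-edge 0.03680102228284683 4.738609115408677 y-edge 0.030857295095544707 5.080934071125439
speaker tri
[... 520 characters left out ...]
ri [ 0.5942 -0.0001 -0.0004] top [ 0.5941 -0.0018] scene [0.5959 0.0012]
   x-edge 0.151921462832988 -1.606292016755837 y-edge 0.37180929050560374 -1.6628341253023702
   x-edge 0.15019551741948045 -1.5640125380223489 y-edge 0.3697950419822867 -1.5467332868796075
   x-edge 0.151844709147138 -1.6550543272838043 y-edge 0.3712284643951345 -1.687894872446322
axle [[ 0.4994 -0.3083  0.034 ]
 [ 0.5044 -0.309   0.034 ]
 [ 0.5874 -0.3069  0.034 ]]
cradle base near edge [[ 0.5415 -0.1022  0.006 ]
 [ 0.5404 -0.1473  0.006 ]] [[ 0.6391 -0.1478  0.    ]
 [ 0.6404 -0.0978  0.    ]]
cradle Vtips far [[ 0.5554 -0.1428  0.04  ]
 [ 0.5573 -0.1021  0.04  ]
 [ 0.6327 -0.145   0.04  ]
 [ 0.6371 -0.095   0.04  ]]
```

The measured heights agree with the text: battery 22, engine 18.5, speaker 19 and sleeve 52 mm. The tray and cradle are 250 mm apart with yaw about -1.6°. First move goes to the axle.

Request:
{"api": "jog_arm", "payload": {"moves": [0,0,0,0,0,0.83,1,0,0,0,0,0,0.83,1,0,0,0,0,0,0.83,1,0,0,0,0,0,0.83,1,1,-0.82,0,0,0,0,1,1,-0.82,0,0,0,0,1,1,-0.82,0,0,0,0,1,1,-0.82,0,0,0,0,1], "grip_force": 20}}

```text
t: 0.77
eef_pos: [0.2579, -0.5809, 0.2307]
tool_rot: [-0.0, 1.0, 0.019, -0.0]
contact_force: [0.6, 0.2, 0.1]
gripper_width: 1.0
grasp_force: 0.0
```

Request:
{"api": "jog_arm", "payload": {"moves": [0.99,-0.82,0.3,0,0,0,1,0.99,-0.82,0.3,0,0,0,1,0.99,-0.82,0.3,0,0,0,1,0.99,-0.82,0.3,0,0,0,1,0.99,-0.82,0.3,0,0,0,1,0.99,-0.82,0.3,0,0,0,1,0.99,-0.82,0.3,0,0,0,1,0.99,-0.82,0.3,0,0,0,1]}}

```text
t: 1.43
eef_pos: [0.4112, -0.4437, 0.1827]
tool_rot: [-0.0, 1.0, 0.019, -0.0]
contact_force: [0.4, 0.3, -0.4]
gripper_width: 1.002
grasp_force: 0.0
```

Request:
{"api": "jog_arm", "payload": {"moves": [0.99,-0.82,0.3,0,0,0,1,0.99,-0.82,0.3,0,0,0,1,0.99,-0.82,0.3,0,0,0,1,0.99,-0.82,0.3,0,0,0,1,0.99,-0.82,0.3,0,0,0,1,0.99,-0.82,0.3,0,0,0,1,0.99,-0.82,0.3,0,0,0,1,0,0,0,0,0,0,1]}}

```text
t: 2.1
eef_pos: [0.5488, -0.3183, 0.1397]
tool_rot: [-0.002, 1.0, 0.023, 0.0]
contact_force: [0.1, 1.2, 0.3]
gripper_width: 1.002
grasp_force: 0.0
```

Request:
{"api": "jog_arm", "payload": {"moves": [0.81,-0.58,0,0,0,0,1,0,0,0.9,0,0,0,0.8,0,0,0.9,0,0,0,0.6,0,0,0.9,0,0,0,0.5,0,0,0.9,0,0,0,0.5,0,0,0.4,0,0,0,0.5,0,0,0,0,0,0,0.5,0,0,0,0,0,0,0.5]}}

```text
t: 2.77
eef_pos: [0.5604, -0.3127, 0.0612]
tool_rot: [-0.0, 1.0, 0.019, -0.0]
contact_force: [-0.2, -0.6, -0.1]
gripper_width: 0.5
grasp_force: 0.0
```

Run:
```python
from station import *
import cv2,numpy as np,pickle
d={n:read_camera(n) for n in("scene","top")}
pickle.dump(d,open("cam1.pkl","wb"))
r=lambda n,x0,y0,w,h,s:cv2.resize(d[n]["color"][y0:y0+h,x0:x0+w],None,fx=s,fy=s,interpolation=cv2.INTER_CUBIC)
cv2.imwrite("pics/a1.png",np.hstack([r("scene",135,150,80,110,5),r("top",340,160,80,110,5)]))
o=get_obs();print(o["eef_pos"],o["tool_rot"],o["gripper_width"])
```

```text
[ 0.56126665 -0.3131333   0.06245408] [3.79288244e-04 9.99820381e-01 1.89324407e-02 7.89906257e-04] 0.49964203214815456
```

View pics/a1.png

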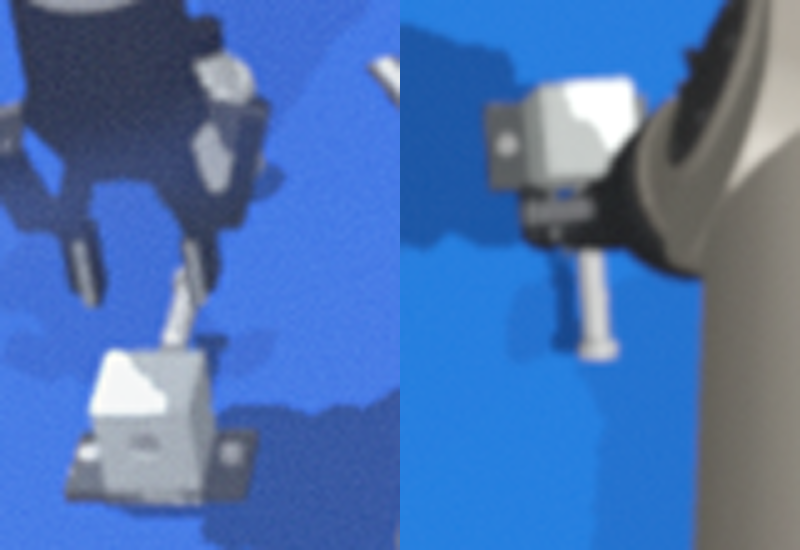

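The scene crop shows the fingers straddling the axle, about 7 mm too far toward -y. This agrees with the measured TCP, so I'll correct and descend.

Request:
{"api": "jog_arm", "payload": {"moves": [0.19,-0.35,0,0,0,0,0.5,0,0,0,0,0,0,0.5,0,0,0.7,0,0,0,0.5,0,0,0.7,0,0,0,0.5,0,0,0.7,0,0,0,0.5,0,0,0,0,0,0,0.35,0,0,0,0,0,0,0.3,0,0,0,0,0,0,0.3]}}

```text
t: 3.53
eef_pos: [0.5639, -0.3057, 0.0189]
tool_rot: [-0.0, 1.0, 0.019, -0.0]
contact_force: [0.2, -0.2, 0.1]
gripper_width: 0.297
grasp_force: 0.0
```

Run:
```python
from station import *
import cv2,numpy as np,pickle
P=[];
for i in range(4):
    c=read_camera("scene"); P.append(get_obs()["eef_pos"])
print(np.mean(P,0),np.std(P,0),get_obs()["contact_force"])
r=lambda x0,y0,w,h,s:cv2.resize(c["color"][y0:y0+h,x0:x0+w],None,fx=s,fy=s,interpolation=cv2.INTER_CUBIC)
cv2.imwrite("pics/a2.png",r(145,175,60,75,8))
```

```text
[ 0.5644772  -0.30584215  0.01973876] [1.00222116e-04 2.69374164e-05 1.88202341e-04] [ 0.75846794 -1.49913308  0.81827474]
```

View pics/a2.png

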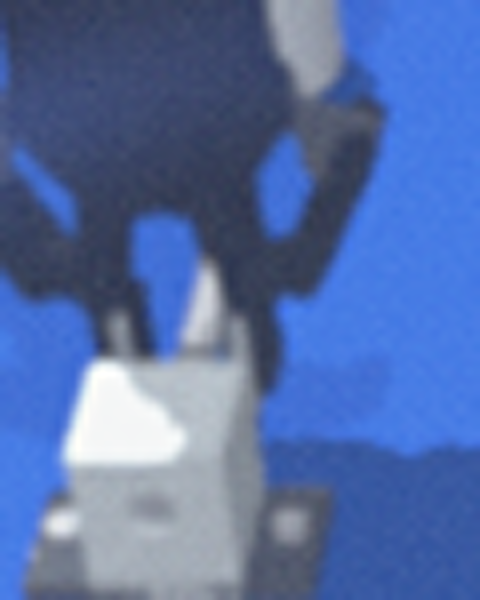

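The axle sits between the fingers, at most about 2 mm off centre. I'll close in small steps and watch the side force.

Request:
{"api": "jog_arm", "payload": {"moves": [0,0,0,0,0,0,0.27,0,0,0,0,0,0,0.25,0,0,0,0,0,0,0.23,0,0,0,0,0,0,0.21,0,0,0,0,0,0,0.2,0,0,0,0,0,0,0.19,0,0,0,0,0,0,0.18,0,0,0,0,0,0,0.18]}}

```text
t: 4.4
eef_pos: [0.5641, -0.3056, 0.0193]
tool_rot: [0.0, 1.0, 0.019, 0.0]
contact_force: [-0.2, 0.1, 0.1]
gripper_width: 0.18
grasp_force: 0.0
```

Request:
{"api": "jog_arm", "payload": {"moves": [0,0,0,0,0,0,0.175,0,0,0,0,0,0,0.17,0,0,0,0,0,0,0.165,0,0,0,0,0,0,0.16,0,0,0,0,0,0,0.16,0,0,0,0,0,0,0.155,0,0,0,0,0,0,0.155,0,0,0,0,0,0,0.155]}}

```text
t: 5.07
eef_pos: [0.5641, -0.3056, 0.0193]
tool_rot: [0.0, 1.0, 0.019, 0.0]
contact_force: [-0.4, 0.5, 0.3]
gripper_width: 0.158
grasp_force: 0.0
```

Request:
{"api": "jog_arm", "payload": {"moves": [0,0,0,0,0,0,0.15,0,0,0,0,0,0,0.145,0,0,0,0,0,0,0.14,0,0,0,0,0,0,0.13,0,0,0,0,0,0,0.12,0,0,0,0,0,0,0.1,0,0,0,0,0,0,0.05,0,0,0,0,0,0,0], "grip_force": 25}}

```text
t: 5.73
eef_pos: [0.5641, -0.3056, 0.0194]
tool_rot: [0.0, 1.0, 0.019, 0.0]
contact_force: [-1.1, 0.7, 0.7]
gripper_width: 0.132
grasp_force: 24.3
```

Request:
{"api": "jog_arm", "payload": {"moves": [-0.1,0,0,0,0,0,0,-0.1,0,0,0,0,0,0,-0.1,0,0,0,0,0,0,-0.1,0,0,0,0,0,0,-0.1,0,0,0,0,0,0,-0.1,0,0,0,0,0,0,-0.1,0,0,0,0,0,0,-0.1,0,0,0,0,0,0]}}

```text
t: 6.4
eef_pos: [0.5477, -0.3061, 0.0192]
tool_rot: [-0.0, 1.0, 0.019, -0.0]
contact_force: [-1.0, 0.6, -0.7]
gripper_width: 0.126
grasp_force: 24.3
```

Low force, so I'll draw the rest out (about 16 mm done of the 40 needed).

Request:
{"api": "jog_arm", "payload": {"moves": [-0.15,0,0,0,0,0,0,-0.15,0,0,0,0,0,0,-0.15,0,0,0,0,0,0,-0.15,0,0,0,0,0,0,-0.15,0,0,0,0,0,0,-0.15,0,0,0,0,0,0,-0.15,0,0,0,0,0,0,-0.15,0,0,0,0,0,0]}}

```text
t: 7.07
eef_pos: [0.5238, -0.3071, 0.0193]
tool_rot: [0.0, 1.0, 0.019, 0.0]
contact_force: [0.7, 0.0, -0.3]
gripper_width: 0.124
grasp_force: 24.3
```

Request:
{"api": "jog_arm", "payload": {"moves": [-0.3,0,0,0,0,0,0,-0.3,0,0,0,0,0,0,-0.3,0,0,0,0,0,0,-0.3,0,0,0,0,0,0,0,0,-1,0,0,0,0,0,0,-1,0,0,0,0,0,0,-1,0,0,0,0,0,0,-0.5,0,0,0,0]}}

```text
t: 7.73
eef_pos: [0.5006, -0.3087, 0.0915]
tool_rot: [0.001, 1.0, 0.019, 0.001]
contact_force: [0.8, -0.3, -0.6]
gripper_width: 0.128
grasp_force: 24.4
```

Run:
```python
from station import *
import cv2,numpy as np,pickle
d={n:read_camera(n) for n in("scene","top")}
r=lambda n,x0,y0,w,h,s:cv2.resize(d[n]["color"][y0:y0+h,x0:x0+w],None,fx=s,fy=s,interpolation=cv2.INTER_CUBIC)
cv2.imwrite("pics/a3.png",np.hstack([r("scene",125,130,80,110,5),r("top",340,160,80,110,5)]))
pickle.dump(d,open("cam2.pkl","wb"));o=get_obs();print(o["eef_pos"],o["tool_rot"],o["gripper_width"])
```

```text
[ 0.50109466 -0.30875776  0.09112602] [9.51191008e-04 9.99820510e-01 1.88465089e-02 1.68901104e-03] 0.12476658806282066
```

View pics/a3.png

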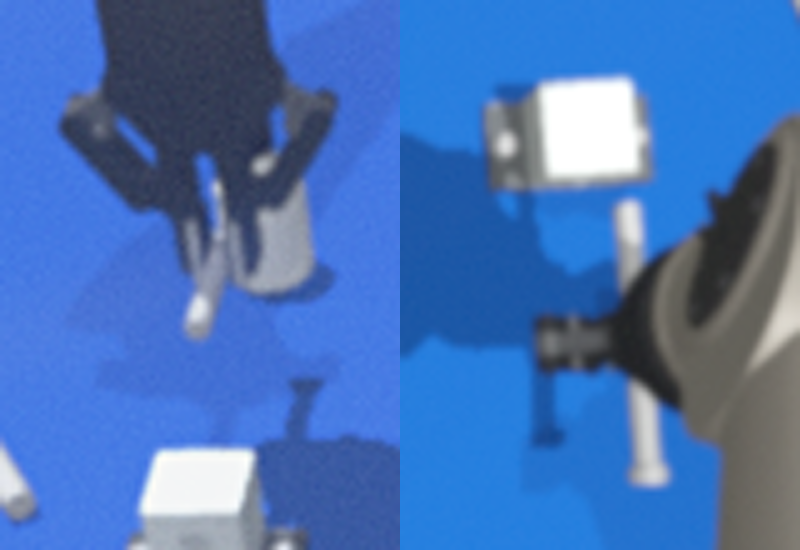

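The axle is clear of the sleeve: in the top crop its tip is at (627,203) and its collar at (650,483). I'll find its middle relative to the TCP, and the tip height.

Run:
```python
from vis import *
import pickle
np.set_printoptions(precision=4,suppress=True)
d=pickle.load(open("cam2.pkl","rb"))
T=lambda p:un(p,(340,160),5);S=lambda p:un(p,(125,130),5)
e=onz(d["top"],T([(227,203),(250,484)]),.108);print(e,e.mean(0),np.linalg.norm(e[1]-e[0]),np.degrees(np.arctan2(*(e[0]-e[1])[1::-1])))
print("tip tri",tri(d,T([(227,207)]),S([(198,320)])))
```

```text
[[ 0.5679 -0.3089  0.108 ]
 [ 0.4366 -0.3127  0.108 ]] [ 0.5023 -0.3108  0.108 ] 0.13135111963093318 1.6677637058318513
tip tri [[ 0.5656 -0.3067  0.1098]]
```

Request:
{"api": "jog_arm", "payload": {"moves": [0,0,0,0,0,0.94,0,0.42,-0.93,0,0,0,0,0,0.42,-0.93,0,0,0,0,0,0.42,-0.93,0,0,0,0,0,0.42,-0.93,0,0,0,0,0,0.42,-0.93,0,0,0,0,0,0.42,-0.93,0,0,0,0,0,0.42,-0.93,0,0,0,0,0]}}

```text
t: 8.5
eef_pos: [0.5618, -0.1783, 0.0877]
tool_rot: [-0.0, 1.0, -0.014, -0.001]
contact_force: [0.3, 0.5, 0.2]
gripper_width: 0.128
grasp_force: 24.4
```

Request:
{"api": "jog_arm", "payload": {"moves": [0.42,-0.93,0,0,0,0,0,0.42,-0.93,0,0,0,0,0,0.42,-0.93,0,0,0,0,0,0,0,0,0,0,0,0,0,0,0,0,0,0,0,0,0,0,0,0,0,0,0,0,0,0,0,0,0,0,0,0,0,0,0,0]}}

```text
t: 9.17
eef_pos: [0.5885, -0.1259, 0.0889]
tool_rot: [0.0, 1.0, -0.015, -0.0]
contact_force: [0.8, 0.1, -0.8]
gripper_width: 0.125
grasp_force: 24.5
```

Run:
```python
from station import *
import cv2,numpy as np,pickle
d={n:read_camera(n) for n in("scene","top")}
r=lambda n,x0,y0,w,h,s:cv2.resize(d[n]["color"][y0:y0+h,x0:x0+w],None,fx=s,fy=s,interpolation=cv2.INTER_CUBIC)
cv2.imwrite("pics/a4.png",np.hstack([r("scene",200,170,80,110,5),r("top",270,150,80,110,5)]))
pickle.dump(d,open("cam3.pkl","wb"));o=get_obs();print(o["eef_pos"],o["tool_rot"],o["gripper_width"])
```

```text
[ 0.58881738 -0.12543036  0.08918079] [ 1.82760244e-04  9.99894407e-01 -1.45300440e-02 -1.41155490e-04] 0.12859219560174012
```

View pics/a4.png

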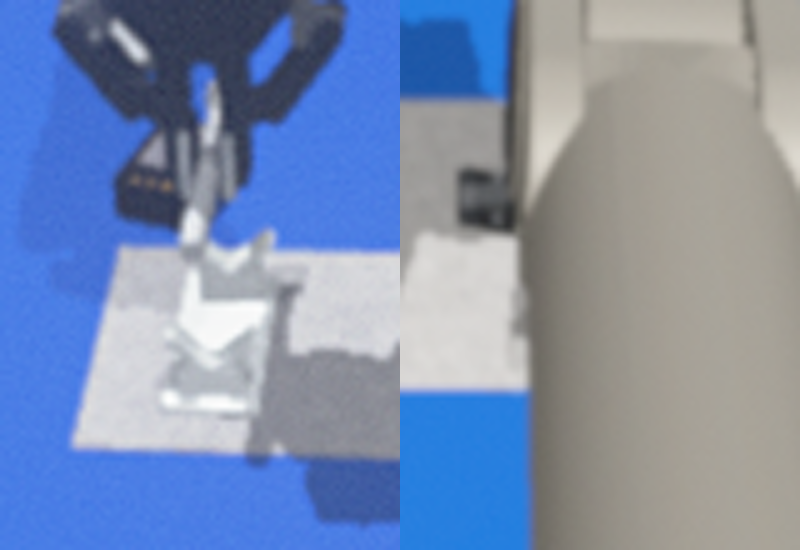

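The axle is over the cradle, with the TCP on the computed target. I'll lower it, going slowly at the end.

Request:
{"api": "jog_arm", "payload": {"moves": [0.06,0,0.6,0,0,0,0,0,0,0.6,0,0,0,0,0,0,0.6,0,0,0,0,0,0,0.5,0,0,0,0,0,0,0.3,0,0,0,0,0,0,0.2,0,0,0,0,0,0,0.1,0,0,0,0,0,0,0.1,0,0,0,0]}}

```text
t: 9.93
eef_pos: [0.5906, -0.1244, 0.0291]
tool_rot: [0.0, 1.0, -0.014, 0.0]
contact_force: [0.2, -0.1, -1.1]
gripper_width: 0.129
grasp_force: 24.5
```

Request:
{"api": "jog_arm", "payload": {"moves": [0,0,0.05,0,0,0,0,0,0,0.05,0,0,0,0,0,0,0.05,0,0,0,0,0,0,0.05,0,0,0,0,0,0,0.05,0,0,0,0,0,0,0.05,0,0,0,0,0,0,0,0,0,0,0,0,0,0,0,0,0,0]}}

```text
t: 10.6
eef_pos: [0.5904, -0.1244, 0.0233]
tool_rot: [-0.0, 1.0, -0.014, -0.0]
contact_force: [-1.1, 0.5, -2.0]
gripper_width: 0.126
grasp_force: 24.5
```

Request:
{"api": "jog_arm", "payload": {"moves": [0,0,0.05,0,0,0,0,0,0,0.05,0,0,0,0,0,0,0.05,0,0,0,0,0,0,0.05,0,0,0,0,0,0,0.05,0,0,0,0,0,0,0,0,0,0,0,0,0,0,0,0,0,0,0,0,0,0,0,0,0]}}

```text
t: 11.27
eef_pos: [0.5904, -0.1244, 0.0183]
tool_rot: [0.0, 1.0, -0.014, -0.0]
contact_force: [0.5, -0.5, -1.7]
gripper_width: 0.129
grasp_force: 24.5
```

Request:
{"api": "jog_arm", "payload": {"moves": [0,0,0.03,0,0,0,0,0,0,0.03,0,0,0,0,0,0,0.03,0,0,0,0,0,0,0.03,0,0,0,0,0,0,0,0,0,0,0,0,0,0,0,0,0,0,0,0,0,0,0,0,0,0,0,0,0,0,0,0]}}

```text
t: 11.93
eef_pos: [0.5907, -0.1247, 0.0167]
tool_rot: [0.0, 1.0, -0.014, 0.0]
contact_force: [-1.4, -0.9, 7.1]
gripper_width: 0.13
grasp_force: 25.2
```

It is in contact at about 8 N with the height as expected. I'll release gently and check from above.

Request:
{"api": "jog_arm", "payload": {"moves": [0,0,0,0,0,0,0.13,0,0,0,0,0,0,0.15,0,0,0,0,0,0,0.18,0,0,0,0,0,0,0.22,0,0,0,0,0,0,0.3,0,0,0,0,0,0,0.35,0,0,0,0,0,0,0.35,0,0,0,0,0,0,0.35]}}

```text
t: 12.6
eef_pos: [0.5904, -0.1244, 0.0158]
tool_rot: [-0.0, 1.0, -0.014, -0.0]
contact_force: [0.0, -0.6, 0.5]
gripper_width: 0.346
grasp_force: 0.0
```

Request:
{"api": "jog_arm", "payload": {"moves": [0,0,-0.5,0,0,0,0.35,0,0,-1,0,0,0,0.35,0,0,-1,0,0,0,0.5,0,0,-1,0,0,0,0.7,0,0,-1,0,0,0,0.9,0,0,-1,0,0,0,1,0,0,-1,0,0,0,1,0,0,0,0,0,0,1]}}

```text
t: 13.27
eef_pos: [0.5931, -0.1248, 0.151]
tool_rot: [0.0, 1.0, -0.014, 0.004]
contact_force: [0.5, -0.1, 0.8]
gripper_width: 0.997
grasp_force: 0.0
```

Next the battery.

Request:
{"api": "jog_arm", "payload": {"moves": [0,0,0,0,0,0.92,1,0,0,0,0,0,0.92,1,0,0,0,0,0,0.92,1,0,0,0,0,0,0.92,1,0,0,0,0,0,0.92,1,-0.9,0.62,0,0,0,0,1,-0.9,0.62,0,0,0,0,1,-0.9,0.62,0,0,0,0,1]}}

```text
t: 13.93
eef_pos: [0.526, -0.1408, 0.1458]
tool_rot: [0.0, 0.985, -0.173, -0.0]
contact_force: [-0.2, -0.7, -0.2]
gripper_width: 0.997
grasp_force: 0.0
```

Request:
{"api": "jog_arm", "payload": {"moves": [-0.9,0.62,0,0,0,0,1,-0.9,0.62,0,0,0,0,1,-0.9,0.62,0,0,0,0,1,0,0,0.8,0,0,0,1,0,0,0.8,0,0,0,1,0,0,0.8,0,0,0,1,0,0,0.8,0,0,0,1,0,0,0,0,0,0,1]}}

```text
t: 14.6
eef_pos: [0.4615, -0.1569, 0.0797]
tool_rot: [-0.0, 0.985, -0.173, -0.002]
contact_force: [-0.3, 0.6, -0.5]
gripper_width: 0.999
grasp_force: 0.0
```

Run:
```python
from station import *
import cv2,numpy as np,pickle
d={n:read_camera(n) for n in("scene","top")}
r=lambda n,x0,y0,w,h,s:cv2.resize(d[n]["color"][y0:y0+h,x0:x0+w],None,fx=s,fy=s,interpolation=cv2.INTER_CUBIC)
cv2.imwrite("pics/b1.png",np.hstack([r("scene",200,160,80,110,5),r("top",270,150,80,110,5)]))
pickle.dump(d,open("cam4.pkl","wb"));o=get_obs();print(o["eef_pos"],o["tool_rot"],o["gripper_width"])
```

```text
[ 0.46316265 -0.15733629  0.08192966] [-1.81729147e-05  9.84836694e-01 -1.73483025e-01 -5.71276721e-04] 0.9973091338961088
```

View pics/b1.png

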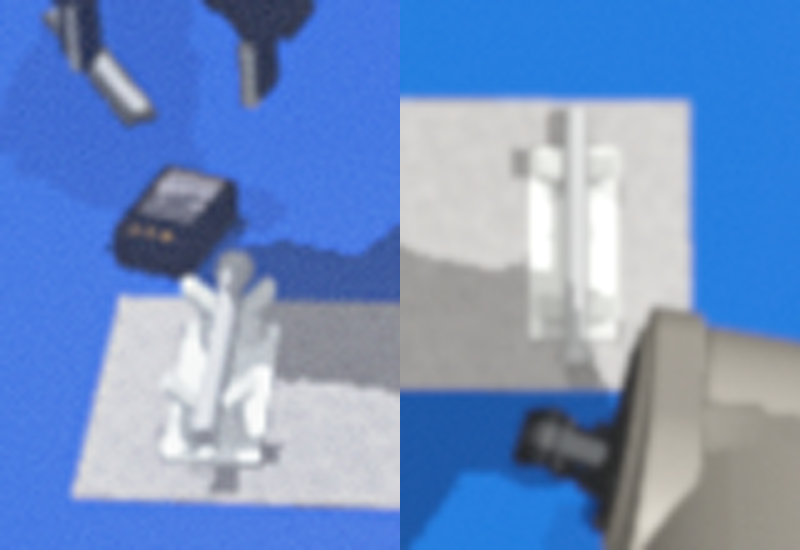

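The axle lies in both saddles, centred within about 3 mm (top crop: axle 105–370, cradle base 148–338). The battery is between the open fingers, so I'll descend and grip it.

Request:
{"api": "jog_arm", "payload": {"moves": [0.13,0,0.8,0,0,0,1,0,0,0.8,0,0,0,0.9,0,0,0.8,0,0,0,0.8,0,0,0.8,0,0,0,0.7,0,0,0.4,0,0,0,0.65,0,0,0.2,0,0,0,0.6,0,0,0.1,0,0,0,0.6,0,0,0,0,0,0,0.6], "grip_force": 35}}

```text
t: 15.37
eef_pos: [0.4665, -0.1585, 0.0044]
tool_rot: [0.0, 0.985, -0.174, 0.0]
contact_force: [0.0, 0.5, 0.3]
gripper_width: 0.599
grasp_force: 0.0
```

Request:
{"api": "jog_arm", "payload": {"moves": [0,0,0,0,0,0,0.56,0,0,0,0,0,0,0.53,0,0,0,0,0,0,0.5,0,0,0,0,0,0,0.46,0,0,0,0,0,0,0.4,0,0,0,0,0,0,0.3,0,0,0,0,0,0,0.3,0,0,0,0,0,0,0.3]}}

```text
t: 16.03
eef_pos: [0.4664, -0.1584, 0.0047]
tool_rot: [-0.0, 0.985, -0.174, 0.001]
contact_force: [-1.6, 1.0, 6.2]
gripper_width: 0.482
grasp_force: 35.6
```

Request:
{"api": "jog_arm", "payload": {"moves": [0,0,-0.2,0,0,0,0.3,0,0,-0.8,0,0,0,0.3,0,0,-1,0,0,0,0.3,0,0,-1,0,0,-0.92,0.3,0,0,-1,0,0,-0.92,0.3,0,0,-1,0,0,-0.92,0.3,0,0,0,0,0,-0.92,0.3,0,0,0,0,0,-0.92,0.3]}}

```text
t: 16.7
eef_pos: [0.4668, -0.1586, 0.1056]
tool_rot: [0.0, 1.0, -0.012, 0.001]
contact_force: [0.8, -0.2, -1.4]
gripper_width: 0.486
grasp_force: 36.0
```

Request:
{"api": "jog_arm", "payload": {"moves": [0.41,-0.96,0,0,0,0,0.3,0.41,-0.96,0,0,0,0,0.3,0.41,-0.96,0,0,0,0,0.3,0.41,-0.96,0,0,0,0,0.3,0.41,-0.96,0,0,0,0,0.3,0.41,-0.96,0,0,0,0,0.3,0.41,-0.96,0,0,0,0,0.3,0.41,-0.96,0,0,0,0,0.3]}}

```text
t: 17.37
eef_pos: [0.5358, -0.0057, 0.1041]
tool_rot: [0.0, 1.0, -0.014, -0.0]
contact_force: [0.4, 0.5, -1.2]
gripper_width: 0.48
grasp_force: 35.9
```

Request:
{"api": "jog_arm", "payload": {"moves": [0.41,-0.96,0,0,0,0,0.3,0.41,-0.96,0,0,0,0,0.3,0.41,-0.96,0,0,0,0,0.3,0.41,-0.96,0,0,0,0,0.3,0.41,-0.96,0,0,0,0,0.3,0.41,-0.96,0,0,0,0,0.3,0.41,-0.96,0,0,0,0,0.3,0,0,0,0,0,0,0.3]}}

```text
t: 18.03
eef_pos: [0.5979, 0.1318, 0.1044]
tool_rot: [-0.002, 1.0, -0.011, 0.001]
contact_force: [0.1, 0.6, -1.3]
gripper_width: 0.481
grasp_force: 35.9
```

Request:
{"api": "jog_arm", "payload": {"moves": [0,0,0,0,0,0,0.3,0,0,0,0,0,0,0.3,0,0,0,0,0,0,0.3,0,0,0,0,0,0,0.3,0,0,0,0,0,0,0.3,0,0,0,0,0,0,0.3,0,0,0,0,0,0,0.3,0,0,0,0,0,0,0.3]}}

```text
t: 18.7
eef_pos: [0.5969, 0.126, 0.1039]
tool_rot: [0.0, 1.0, -0.014, 0.0]
contact_force: [-0.3, -0.8, -0.8]
gripper_width: 0.479
grasp_force: 35.9
```

Request:
{"api": "jog_arm", "payload": {"moves": [0.05,0,0.9,0,0,0,0.3,0,0,0.9,0,0,0,0.3,0,0,0.9,0,0,0,0.3,0,0,0.8,0,0,0,0.3,0,0,0.5,0,0,0,0.3,0,0,0.2,0,0,0,0.3,0,0,0.1,0,0,0,0.3,0,0,0.1,0,0,0,0.3]}}

```text
t: 19.37
eef_pos: [0.5984, 0.1263, 0.0164]
tool_rot: [-0.0, 1.0, -0.014, 0.0]
contact_force: [-0.0, 0.5, -1.6]
gripper_width: 0.482
grasp_force: 35.9
```

Request:
{"api": "jog_arm", "payload": {"moves": [0,0,0.05,0,0,0,0.3,0,0,0.05,0,0,0,0.3,0,0,0.05,0,0,0,0.3,0,0,0,0,0,0,0.3,0,0,0,0,0,0,0.3,0,0,0,0,0,0,0.3,0,0,0,0,0,0,0.3,0,0,0,0,0,0,0.3]}}

```text
t: 20.03
eef_pos: [0.5979, 0.1261, 0.013]
tool_rot: [-0.0, 1.0, -0.014, 0.0]
contact_force: [0.6, 0.0, -1.3]
gripper_width: 0.484
grasp_force: 35.9
```

Request:
{"api": "jog_arm", "payload": {"moves": [0,0,0.05,0,0,0,0.3,0,0,0.05,0,0,0,0.3,0,0,0.05,0,0,0,0.3,0,0,0.03,0,0,0,0.3,0,0,0.03,0,0,0,0.3,0,0,0,0,0,0,0.3,0,0,0,0,0,0,0.3,0,0,0,0,0,0,0.3]}}

```text
t: 20.7
eef_pos: [0.5978, 0.1261, 0.0088]
tool_rot: [0.0, 1.0, -0.014, -0.0]
contact_force: [-1.5, -0.1, 1.7]
gripper_width: 0.48
grasp_force: 36.1
```

Request:
{"api": "jog_arm", "payload": {"moves": [0,0,0.02,0,0,0,0.3,0,0,0,0,0,0,0.3,0,0,0,0,0,0,0.47,0,0,0,0,0,0,0.5,0,0,0,0,0,0,0.53,0,0,0,0,0,0,0.58,0,0,0,0,0,0,0.65,0,0,0,0,0,0,0.7]}}

```text
t: 21.37
eef_pos: [0.598, 0.1262, 0.0082]
tool_rot: [-0.0, 1.0, -0.014, 0.0]
contact_force: [0.8, -0.5, -0.1]
gripper_width: 0.7
grasp_force: 0.0
```

Request:
{"api": "jog_arm", "payload": {"moves": [0,0,-0.5,0,0,0,0.75,0,0,-1,0,0,0,0.8,0,0,-1,0,0,0,0.9,0,0,-1,0,0,0,1,0,0,-1,0,0,0,1,0,0,-1,0,0,0,1,0,0,0,0,0,0,1,0,0,0,0,0,0,1]}}

```text
t: 22.03
eef_pos: [0.5989, 0.1264, 0.1202]
tool_rot: [-0.0, 1.0, -0.014, 0.002]
contact_force: [0.7, -0.1, 0.1]
gripper_width: 1.002
grasp_force: 0.0
```

Request:
{"api": "jog_arm", "payload": {"moves": [0,0,0,0,0,-0.8,1,0,0,0,0,0,-0.8,1,-0.96,0.59,0,0,0,0,1,-0.96,0.59,0,0,0,0,1,-0.96,0.59,0,0,0,0,1,-0.96,0.59,0,0,0,0,1,-0.96,0.59,0,0,0,0,1,-0.96,0.59,0,0,0,0,1]}}

```text
t: 22.7
eef_pos: [0.4873, 0.0452, 0.1174]
tool_rot: [0.0, 0.999, 0.042, -0.001]
contact_force: [-0.2, -1.0, -0.6]
gripper_width: 1.001
grasp_force: 0.0
```

Request:
{"api": "jog_arm", "payload": {"moves": [-0.96,0.59,0,0,0,0,1,-0.96,0.59,0,0,0,0,1,0,0,1,0,0,0,0.9,0,0,1,0,0,0,0.8,0,0,1,0,0,0,0.7,0,0,0,0,0,0,0.7,0,0,0,0,0,0,0.7,0,0,0,0,0,0,0.7]}}

```text
t: 23.37
eef_pos: [0.4528, 0.0193, 0.0587]
tool_rot: [-0.0, 0.999, 0.042, -0.0]
contact_force: [-0.3, -0.2, 0.5]
gripper_width: 0.698
grasp_force: 0.0
```

Run:
```python
from station import *
import cv2,numpy as np,pickle
d={n:read_camera(n) for n in("scene","top")}
r=lambda n,x0,y0,w,h,s:cv2.resize(d[n]["color"][y0:y0+h,x0:x0+w],None,fx=s,fy=s,interpolation=cv2.INTER_CUBIC)
cv2.imwrite("pics/c1.png",np.hstack([r("scene",280,165,105,105,4.5)[:, :472],r("top",180,165,55,105,4.5)]))
pickle.dump(d,open("cam5.pkl","wb"));o=get_obs();print(o["eef_pos"],o["tool_rot"],o["gripper_width"])
```

```text
[0.45346188 0.01934317 0.05919406] [-6.11801642e-05  9.99114534e-01  4.20660572e-02  7.68722125e-04] 0.7022206725372198
```

View pics/c1.png

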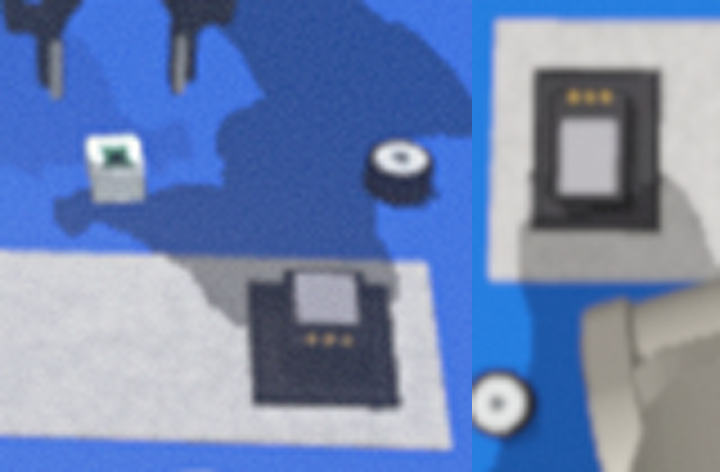

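The battery lies flat and centred in the tray, within about 2 mm. The engine at crop (117,170) is between the fingers, so I'll descend and grip it.

Request:
{"api": "jog_arm", "payload": {"moves": [0,0,0.9,0,0,0,0.6,0,0,0.9,0,0,0,0.5,0,0,0.6,0,0,0,0.5,0,0,0.25,0,0,0,0.5,0,0,0.1,0,0,0,0.5,0,0,0,0,0,0,0.45,0,0,0,0,0,0,0.42,0,0,0,0,0,0,0.4], "grip_force": 30}}

```text
t: 24.13
eef_pos: [0.4534, 0.0193, 0.0041]
tool_rot: [-0.0, 0.999, 0.042, 0.001]
contact_force: [0.5, -0.3, 0.2]
gripper_width: 0.402
grasp_force: 0.0
```

Request:
{"api": "jog_arm", "payload": {"moves": [0,0,0,0,0,0,0.37,0,0,0,0,0,0,0.34,0,0,0,0,0,0,0.3,0,0,0,0,0,0,0.25,0,0,0,0,0,0,0.2,0,0,0,0,0,0,0.2,0,0,0,0,0,0,0.2,0,0,0,0,0,0,0.2]}}

```text
t: 24.8
eef_pos: [0.4532, 0.0193, 0.0039]
tool_rot: [-0.0, 0.999, 0.042, 0.001]
contact_force: [-0.7, 0.1, 7.1]
gripper_width: 0.318
grasp_force: 29.0
```

Request:
{"api": "jog_arm", "payload": {"moves": [0,0,-0.2,0,0,0,0.2,0,0,-0.8,0,0,0,0.2,0,0,-1,0,0,0,0.2,0,0,-1,0,0,0,0.2,0,0,-1,0,0,0.8,0.2,0,0,-0.5,0,0,0.8,0.2,0.89,-0.7,0,0,0,0,0.2,0.89,-0.7,0,0,0,0,0.2]}}

```text
t: 25.47
eef_pos: [0.4892, 0.0456, 0.0945]
tool_rot: [0.0, 1.0, -0.015, 0.001]
contact_force: [0.7, -0.3, -0.9]
gripper_width: 0.318
grasp_force: 29.8
```

Request:
{"api": "jog_arm", "payload": {"moves": [0.89,-0.7,0,0,0,0,0.2,0.89,-0.7,0,0,0,0,0.2,0.89,-0.7,0,0,0,0,0.2,0.89,-0.7,0,0,0,0,0.2,0.89,-0.7,0,0,0,0,0.2,0.89,-0.7,0,0,0,0,0.2,0,0,0,0,0,0,0.2,0,0,0,0,0,0,0.2]}}

```text
t: 26.13
eef_pos: [0.5984, 0.1281, 0.0932]
tool_rot: [-0.0, 1.0, -0.013, -0.0]
contact_force: [-1.0, 0.3, -0.6]
gripper_width: 0.319
grasp_force: 29.7
```

Run:
```python
from station import *
o=get_obs();print(o["eef_pos"],o["tool_rot"],o["gripper_width"],o["contact_force"])
```

```text
[0.59841085 0.1281166  0.09320062] [-1.70583252e-04  9.99913247e-01 -1.31706250e-02 -6.78764803e-05] 0.31948937855000836 [-1.01204426  0.2877677  -0.56164355]
```

Request:
{"api": "jog_arm", "payload": {"moves": [0,0,0,0,0,0,0.2,0,0,0.8,0,0,0,0.2,0,0,0.8,0,0,0,0.2,0,0,0.6,0,0,0,0.2,0,0,0.3,0,0,0,0.2,0,0,0.15,0,0,0,0.2,0,0,0.1,0,0,0,0.2,0,0,0,0,0,0,0.2]}}

```text
t: 26.8
eef_pos: [0.5982, 0.1271, 0.0384]
tool_rot: [0.0, 1.0, -0.014, 0.0]
contact_force: [0.7, 0.0, 0.0]
gripper_width: 0.322
grasp_force: 29.7
```

Request:
{"api": "jog_arm", "payload": {"moves": [0,0,0.05,0,0,0,0.2,0,0,0.05,0,0,0,0.2,0,0,0.05,0,0,0,0.2,0,0,0.05,0,0,0,0.2,0,0,0.05,0,0,0,0.2,0,0,0.03,0,0,0,0.2,0,0,0,0,0,0,0.2,0,0,0,0,0,0,0.2]}}

```text
t: 27.47
eef_pos: [0.5981, 0.1272, 0.0327]
tool_rot: [0.0, 1.0, -0.014, -0.0]
contact_force: [0.4, 0.1, -0.6]
gripper_width: 0.322
grasp_force: 29.7
```

Request:
{"api": "jog_arm", "payload": {"moves": [0,0,0.03,0,0,0,0.2,0,0,0.03,0,0,0,0.2,0,0,0,0,0,0,0.2,0,0,0,0,0,0,0.2,0,0,0,0,0,0,0.2,0,0,0,0,0,0,0.2,0,0,0,0,0,0,0.2,0,0,0,0,0,0,0.2]}}

```text
t: 28.13
eef_pos: [0.5983, 0.1273, 0.032]
tool_rot: [-0.0, 1.0, -0.014, 0.0]
contact_force: [-1.8, -0.7, 5.7]
gripper_width: 0.324
grasp_force: 30.3
```

Request:
{"api": "jog_arm", "payload": {"moves": [0,0,0,0,0,0,0.32,0,0,0,0,0,0,0.34,0,0,0,0,0,0,0.36,0,0,0,0,0,0,0.39,0,0,0,0,0,0,0.43,0,0,0,0,0,0,0.5,0,0,0,0,0,0,0.55,0,0,0,0,0,0,0.55]}}

```text
t: 28.8
eef_pos: [0.5981, 0.1272, 0.0314]
tool_rot: [0.0, 1.0, -0.014, -0.0]
contact_force: [-0.4, 0.1, 0.2]
gripper_width: 0.553
grasp_force: 0.0
```

Request:
{"api": "jog_arm", "payload": {"moves": [0,0,-0.5,0,0,0,0.6,0,0,-1,0,0,0,0.6,0,0,-1,0,0,0,0.7,0,0,-1,0,0,0,0.8,0,0,-1,0,0,0,0.8,0,0,0,0,0,0,0.8,0,0,0,0,0,0,0.8,0,0,0,0,0,0,0.8]}}

```text
t: 29.47
eef_pos: [0.5979, 0.1271, 0.1215]
tool_rot: [0.0, 1.0, -0.014, -0.0]
contact_force: [-0.9, -0.4, -0.9]
gripper_width: 0.801
grasp_force: 0.0
```

Next the speaker.

Request:
{"api": "jog_arm", "payload": {"moves": [-0.905,-0.3,0,0,0,0,0.8,-0.905,-0.3,0,0,0,0,0.8,-0.905,-0.3,0,0,0,0,0.8,-0.905,-0.3,0,0,0,0,0.8,-0.905,-0.3,0,0,0,0,0.8,-0.905,-0.3,0,0,0,0,0.8,-0.905,-0.3,0,0,0,0,0.8,-0.905,-0.3,0,0,0,0,0.8]}}

```text
t: 30.13
eef_pos: [0.453, 0.179, 0.1205]
tool_rot: [0.001, 1.0, -0.014, -0.001]
contact_force: [-0.1, 0.9, -0.1]
gripper_width: 0.8
grasp_force: 0.0
```

Request:
{"api": "jog_arm", "payload": {"moves": [0,0,1,0,0,0,0.8,0,0,1,0,0,0,0.8,0,0,1,0,0,0,0.8,0,0,0,0,0,0,0.8,0,0,0,0,0,0,0.8,0,0,0,0,0,0,0.8,0,0,0,0,0,0,0.8,0,0,0,0,0,0,0.8]}}

```text
t: 30.8
eef_pos: [0.4555, 0.1795, 0.0624]
tool_rot: [-0.0, 1.0, -0.014, 0.001]
contact_force: [0.9, -0.3, 0.2]
gripper_width: 0.8
grasp_force: 0.0
```

Run:
```python
from station import *
import cv2,numpy as np,pickle
d={n:read_camera(n) for n in("scene","top")}
r=lambda n,x0,y0,w,h,s:cv2.resize(d[n]["color"][y0:y0+h,x0:x0+w],None,fx=s,fy=s,interpolation=cv2.INTER_CUBIC)
cv2.imwrite("pics/d1.png",np.hstack([r("scene",320,165,65,105,5),r("top",180,165,55,105,5)]))
pickle.dump(d,open("cam6.pkl","wb"));o=get_obs();print(o["eef_pos"],o["tool_rot"],o["gripper_width"])
```

```text
[0.45529979 0.17936761 0.06225778] [-2.98982856e-04  9.99902931e-01 -1.39137974e-02  6.66845084e-04] 0.8011014336747599
```

View pics/d1.png

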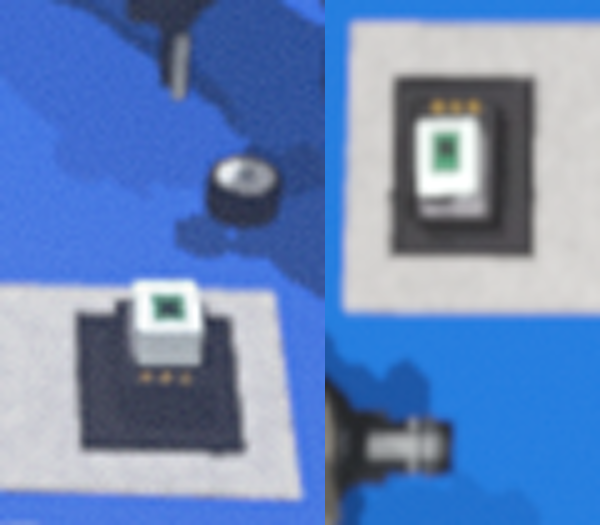

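The engine stands upright on the battery, with its top centre at crop (450,157). I'll check its centring while gripping the speaker.

Run:
```python
from vis import *
import pickle
np.set_printoptions(precision=4,suppress=True)
d=pickle.load(open("cam6.pkl","rb"));c=d["top"]
T=lambda p:un(p,(180,165),5)
print("engine top",onz(c,T([(125,156)]),.048),"scene",onz(d["scene"],un([(167,308)],(320,165),5),.048), "tri",tri(d,T([(125,156)]),un([(167,308)],(320,165),5)))
print("tray",onz(c,T([(69,78),(209,78),(208,254),(67,254)]),.008).mean(0))
d5=pickle.load(open("cam5.pkl","rb"))
f=lambda p:un(p,(180,165),4.5)
print("batt label y / contacts, ends",onz(d5["top"],f([(116,157),(119,97),(114,206),(117,82)]),.028))
```

```text
engine top [[0.597  0.1235 0.048 ]] scene [[0.6013 0.1275 0.048 ]] tri [[0.5975 0.1263 0.0449]]
tray [0.5975 0.1227 0.008 ]
batt label y / contacts, ends [[0.5904 0.1246 0.028 ]
 [0.6244 0.1227 0.028 ]
 [0.5628 0.1259 0.028 ]
 [0.633  0.1237 0.028 ]]
```

Request:
{"api": "jog_arm", "payload": {"moves": [0,0,0.9,0,0,0,0.8,0,0,0.9,0,0,0,0.7,0,0,0.6,0,0,0,0.6,0,0,0.35,0,0,0,0.55,0,0,0.1,0,0,0,0.55,0,0,0,0,0,0,0.52,0,0,0,0,0,0,0.5,0,0,0,0,0,0,0.48]}}

```text
t: 31.57
eef_pos: [0.4553, 0.1794, 0.0052]
tool_rot: [-0.0, 1.0, -0.014, 0.001]
contact_force: [-0.6, -0.6, 0.2]
gripper_width: 0.481
grasp_force: 0.0
```

Request:
{"api": "jog_arm", "payload": {"moves": [0,0,0,0,0,0,0.46,0,0,0,0,0,0,0.44,0,0,0,0,0,0,0.4,0,0,0,0,0,0,0.35,0,0,0,0,0,0,0.3,0,0,0,0,0,0,0.3,0,0,0,0,0,0,0.3,0,0,0,0,0,0,0.3]}}

```text
t: 32.23
eef_pos: [0.4552, 0.1794, 0.0053]
tool_rot: [-0.0, 1.0, -0.014, 0.001]
contact_force: [-1.6, -1.1, 6.8]
gripper_width: 0.43
grasp_force: 29.2
```

The engine is centred on the battery within about 1 mm. The speaker is gripped, so I'll carry it to the midpoint.

Request:
{"api": "jog_arm", "payload": {"moves": [0,0,-0.2,0,0,0,0.3,0,0,-0.8,0,0,0,0.3,0,0,-1,0,0,0,0.3,0,0,-1,0,0,0,0.3,0,0,-1,0,0,0,0.3,0,0,-1,0,0,0,0.3,0.72,0.88,0,0,0,0,0.3,0.72,0.88,0,0,0,0,0.3]}}

```text
t: 32.9
eef_pos: [0.4832, 0.1444, 0.1064]
tool_rot: [-0.001, 1.0, -0.012, 0.001]
contact_force: [0.5, 0.3, -0.3]
gripper_width: 0.43
grasp_force: 30.2
```

Request:
{"api": "jog_arm", "payload": {"moves": [0.72,0.88,0,0,0,0,0.3,0.72,0.88,0,0,0,0,0.3,0.72,0.88,0,0,0,0,0.3,0.72,0.88,0,0,0,0,0.3,0.72,0.88,0,0,0,0,0.3,0.72,0.88,0,0,0,0,0.3,0.72,0.88,0,0,0,0,0.3,0.72,0.88,0,0,0,0,0.3]}}

```text
t: 33.57
eef_pos: [0.5942, -0.0017, 0.1047]
tool_rot: [-0.0, 1.0, -0.014, -0.0]
contact_force: [0.6, -0.2, -0.5]
gripper_width: 0.43
grasp_force: 30.2
```

Request:
{"api": "jog_arm", "payload": {"moves": [0,0,0,0,0,0,0.3,0,0,0.9,0,0,0,0.3,0,0,0.9,0,0,0,0.3,0,0,0.9,0,0,0,0.3,0,0,0.9,0,0,0,0.3,0,0,0.6,0,0,0,0.3,0,0,0.2,0,0,0,0.3,0,0,0,0,0,0,0.3]}}

```text
t: 34.23
eef_pos: [0.593, -0.0005, 0.0157]
tool_rot: [0.0, 1.0, -0.014, -0.001]
contact_force: [0.4, 0.7, -0.5]
gripper_width: 0.432
grasp_force: 30.2
```

Request:
{"api": "jog_arm", "payload": {"moves": [0,0,0.08,0,0,0,0.3,0,0,0.08,0,0,0,0.3,0,0,0.08,0,0,0,0.3,0,0,0.08,0,0,0,0.3,0,0,0.08,0,0,0,0.3,0,0,0.05,0,0,0,0.3,0,0,0,0,0,0,0.3,0,0,0,0,0,0,0.3]}}

```text
t: 34.9
eef_pos: [0.5938, -0.0007, 0.0075]
tool_rot: [0.0, 1.0, -0.014, -0.0]
contact_force: [1.1, -0.0, -1.3]
gripper_width: 0.432
grasp_force: 30.2
```

Request:
{"api": "jog_arm", "payload": {"moves": [0,0,0.04,0,0,0,0.3,0,0,0.03,0,0,0,0.3,0,0,0.03,0,0,0,0.3,0,0,0,0,0,0,0.3,0,0,0,0,0,0,0.3,0,0,0,0,0,0,0.3,0,0,0,0,0,0,0.3,0,0,0,0,0,0,0.3]}}

```text
t: 35.57
eef_pos: [0.5938, -0.0007, 0.0055]
tool_rot: [0.0, 1.0, -0.014, -0.0]
contact_force: [-0.3, 0.6, -0.5]
gripper_width: 0.43
grasp_force: 30.4
```

Request:
{"api": "jog_arm", "payload": {"moves": [0,0,0.03,0,0,0,0.3,0,0,0.02,0,0,0,0.3,0,0,0,0,0,0,0.3,0,0,0,0,0,0,0.42,0,0,0,0,0,0,0.45,0,0,0,0,0,0,0.48,0,0,0,0,0,0,0.52,0,0,0,0,0,0,0.6]}}

```text
t: 36.23
eef_pos: [0.5938, -0.0007, 0.0044]
tool_rot: [0.0, 1.0, -0.014, -0.0]
contact_force: [-0.2, -0.5, 0.1]
gripper_width: 0.6
grasp_force: 0.0
```

Request:
{"api": "jog_arm", "payload": {"moves": [0,0,-0.5,0,0,0,0.65,0,0,-1,0,0,0,0.7,0,0,-1,0,0,0,0.7,0,0,-1,0,0,0,0.7,0,0,-1,0,0,0,0.7,0,0,-1,0,0,0,0.7,0,0,-1,0,0,0,0.7,0,0,-1,0,0,0,0.7]}}

```text
t: 36.9
eef_pos: [0.5937, -0.0008, 0.1563]
tool_rot: [-0.0, 1.0, -0.014, 0.0]
contact_force: [0.8, -0.2, 0.4]
gripper_width: 0.699
grasp_force: 0.0
```

Request:
{"api": "jog_arm", "payload": {"moves": [-1,0,0,0,0,0,0.7,-1,0,0,0,0,0,0.7,-1,0,0,0,0,0,0.7,-1,0,0,0,0,0,0.7,-1,0,0,0,0,0,0.7,-1,0,0,0,0,0,0.7,0,0,0,0,0,0,0.7,0,0,0,0,0,0,0.7]}}

```text
t: 37.57
eef_pos: [0.4734, 0.0025, 0.1552]
tool_rot: [0.0, 1.0, -0.014, 0.0]
contact_force: [0.0, -1.0, 0.7]
gripper_width: 0.703
grasp_force: 0.0
```

Run:
```python
from station import *
import cv2,numpy as np,pickle
d={n:read_camera(n) for n in("scene","top")}
r=lambda n,x0,y0,w,h,s:cv2.resize(d[n]["color"][y0:y0+h,x0:x0+w],None,fx=s,fy=s,interpolation=cv2.INTER_CUBIC)
cv2.imwrite("pics/e1.png",np.vstack([r("scene",215,190,160,60,5)[:290],r("top",175,165,160,60,5)]))
pickle.dump(d,open("cam7.pkl","wb"));o=get_obs();print(o["eef_pos"],o["gripper_width"],o["contact_force"],o["t"])
```

```text
[0.4749579  0.00266212 0.15519897] 0.6967255825603962 [0.61093242 0.23018926 0.2751892 ] 37.6667
```

View pics/e1.png

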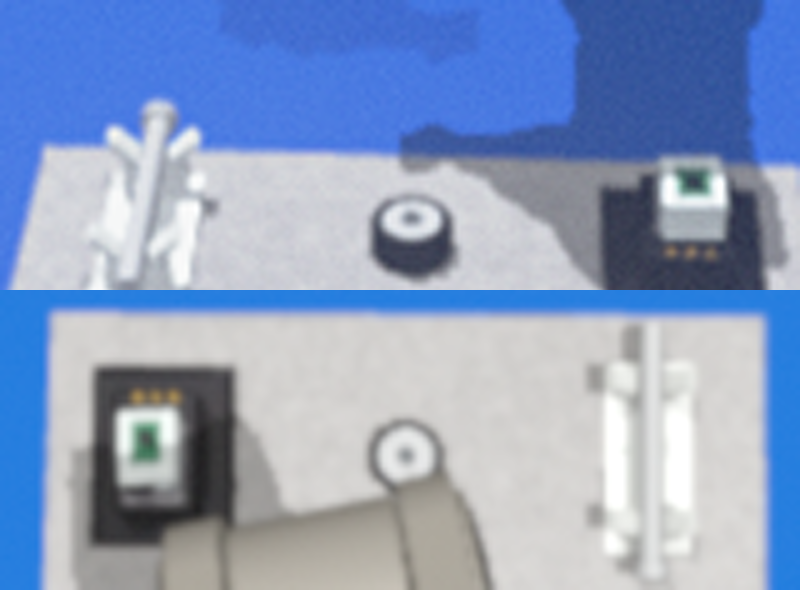

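The final views show the speaker upright midway at top crop (405,455). The engine is on the battery in the tray, and the axle lies in both saddles spanning crop rows 318–575 against the base's 360–555. All of it is within tolerance, so I'm handing in.

```bash
python3 -c "
from station import *
print(hand_in())"
```

```text
the job is handed in; nothing more can be done
None
```

The job is handed in at about 38 s: the final pictures show the battery in the tray with the engine centred on it, the speaker upright midway, and the axle in both saddles; the judge's result was not shown.

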